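# Close a sample carrier with its locking rod

## Task

Close the blue sample carrier for transport: set its loose lid down on it so that the lid's two brass eyes drop between the carrier's three aluminium eyes and the lid sits flat on the rim, then slide the locking rod through all five eyes until its collar comes up against the outermost eye. Let go of everything and leave the oil bottle and the timer where they stand.

Things in the scene. Friction and masses are not known exactly. Their poses are not given: they have to be found in the camera images.
- carrier: Open blue box with black corners, fixed to the bench, 100 (x) x 110 (y) x 56 mm high, walls 4 mm, a grey slide box inside (top at 34 mm). Origin: centre of its underside, z up. Its -x side carries a row of three aluminium eyes (see carrier_axis) on arms at 40 to 54 mm height. Microscope and analyser overhang the bench behind and to the left (down to 50 mm): travel on the robot's side of them.
- carrier_axis (a point): Centre of the hole in the carrier's middle eye, (-68, 0, 66) mm in the carrier's frame, same axes. The eyes are plates 26 mm wide (x), 26 mm high and 8 mm thick (y), centred at y = -40, 0, +40 mm; round 14 mm holes along y, chamfered.
- lid: Loose blue lid, 0.2 kg: plate 100 x 110 x 5 mm (z 8 to 13), round lip below, 86 x 96 mm outside, 8 mm deep, for the carrier's 92 x 102 mm mouth. Origin: centre of lip's underside, z up. Black bar handle on top, 14 (x) x 70 (y) mm, z 13 to 43, centred. Starts flat on the bench. Fitted: same x, y, yaw as the carrier, origin 48 mm above the carrier's.
- lid_axis (a point): Midpoint between the lid's two brass eyes on their hole axis, (-68, 0, 18) mm in the lid's frame; meets carrier_axis when fitted. Eyes: plates 26 (x) x 26 (z) x 8 (y) mm at y = -20 and +20 mm, 14 mm holes along y.
- rod: Loose locking rod, 0.15 kg, lying level: yellow handle block 36 (x) x 30 (y) x 36 mm high standing on its underside, whose centre is the origin, z up; round steel shaft, 10 mm diameter, along +x at z = 18 mm, tip at x = 147 mm, last 14 mm tapered to 4 mm. Collar of 22 mm diameter at x = 43 to 47 mm. It balances within the handle. It may enter the row of eyes from either end.
- rod_mid (a point): Point on the shaft's axis at (91, 0, 18) mm in the rod's frame, 44 mm beyond the collar's face; meets carrier_axis when the rod is fully in, the tip then showing 12 mm beyond the last eye.
- oil_bottle: Small white bottle with yellow cap, 26 x 26 x 59 mm, loose bystander; origin at centre of its underside.
- timer: White bench timer with three buttons, 60 x 68 x 19 mm, loose bystander; origin at centre of its underside.

How it is judged:
By the outcome, as a careful person would: the job done as asked, in the order asked, and still so for the second after the job is handed in, with the robot touching nothing.
It also fails if it takes over 64 s, if anything falls off the work surface, if the arm or the gripper's body presses on something with over 40 N, if the wrist force passes 120 N, or if a joint passes its speed limit or range.

## Robot

A 6-joint arm with a two-finger parallel gripper is mounted at the origin on a cart in front of the work surface, level with it; the furniture and walls round the work are solid. World frame = base frame: x ahead of the robot, y to its left, z up, the work surface at z = 0. Lengths are in m, angles in rad, forces in N, time in s.
With the tool pointing down it reaches from about 0.225 to 0.875 m from the base axis. Payload 3.4 kg.
Tool frame: the origin (TCP) lies on the centre line of the jaws, within the pads' length; the fingertips stand 14 mm ahead of it and the grasp point (between the pads) lies 5 mm behind it; z points along the fingers, y is the line along which they close (so a half turn about z gives the same grasp; the last joint's range is limited). The gripper opens to 85 mm and grips with 20 to 120 N. Pads are 22 mm wide; open, the fingers measure 114 mm over their backs; the gripper's body (76 mm by 85 mm) begins 54 mm behind the grasp point. The pads swing forward as they close: fully open they stand 13 mm farther back than shut.
Start: joints at [-1.369, 0.276, 1.505, -0, 1.361, -0.121], TCP at [0.182, -0.545, 0.245] pointing down, gripper open.
Joint ranges: [-2.89, 2.89], [-0.75, 2.08], [0.22, 2.7], [-1.18, 4.32], [0.11, 2.71], [-2.7, 2.7]. Speed limits (rad/s): [2.57, 2.57, 3.14, 3.14, 3.14, 3.14].

## Interface

Orientations are given as a unit quaternion [w, x, y, z].
In Python, from rig import manip, eyes gives the robot as it stands.
- The arm moves only by the shell command python3 -m creep 'ROWS' [FORCE]. ROWS is JSON, a list of rows, each a list of 5 numbers: the opening, from 0 (shut) to 1 (fully open), then the shift along the tool's x, y, z normalised to -1 to 1, where 1 is 0.5 m, then the turn about the tool's z normalised to -1 to 1, where 1 is 360 degrees. In form: [[fingers, dx, dy, dz, spin], ...]. A call has 1 to 10 rows; each row is the pose to reach, as a shift and turn from the pose commanded when the call began, along the tool's axes at that moment, turning the shorter way round; what a row does not reach only later rows make up. A row lasts 1/10 s, in which the tool goes at most 50 mm and 8.59 degrees, less where a joint would pass 70% of its speed; a pose out of reach is approached as far as the arm can. A call with a number of a shift or a turn outside -1 to 1 is refused whole. A call with a gripper value outside its range is refused whole. The fingers move at their own pace and stop on an object; FORCE is the grip in N (left out, the last holds). Time passes only in rows, so rows that repeat a pose let the fingers close. It gives the time, the measured TCP pose, the force, the opening and the grip force at its end, in the units of the state.
- manip.get_state(): the state, without advancing time (a new reading comes with each control period).
- eyes.get_image(name): name is "scene" or "top" or "wrist"; returns a dict with "frame" (420x560x3 uint8, red, green, blue), "fx", "fy", "cx", "cy" (pixels), "k1" (the pictures are not rectified: a ray, as slopes to the right and down, at radius r is drawn at 1 + k1 r^2 times it, then the intrinsics apply), "R" (3x3) and "t" (3): a world point X has camera coordinates R X + t. Camera axes: x right, y down, z forward; pixel columns grow to the right and rows downward; lengths in m; the calibration is good to about 2 mm. A picture is of the moment at which its call begins. There is no depth.
- manip.sign_off(): hands the job in; it is judged then, once.
Trained networks look in the newest picture that a camera, given by its name, has taken for a name from the list of things; names that differ only in an ending like _2 or _b are one class to them, and where a whole thing is asked for, a point or a joint stands for the part that bears it (a point fixed in the world has none). Each returns a list of dicts, best first, with "confidence" (0 to 1); they miss things now and then, are a little off and sometimes report something else, mostly with a low value. They report only what shows in the picture. A call takes as long as a camera call.
- eyes.regions_of(camera, label): "mask" (420x560 bool, what is visible of it) and "bbox" ([left, top, right, bottom] in pixels, round what is visible of it).
- eyes.place_of(camera, label): "centre" ([column, row] in pixels: a listed point, or the origin of a listed thing).
The state is a dict: "clock": time; "qpos": joint angles; "qd": joint speeds; "effort": joint torques, N m; "position": TCP position; "ee_rot": TCP orientation; "contact_force": force on the tool from outside, world axes, zero at the start; "moment": the same for the moment, N m; "width": finger opening in m; "gripper_force": force on a finger pad.
Only numpy, scipy, OpenCV 4.12 (cv2) and the standard library are available. Lean on these libraries where they do the work, as an engineer would, in place of code of your own. Each camera call takes 0.05 s, during which the arm holds its last target. There are 200 camera calls.

## Working session

There is one attempt and no reset: what is moved stays moved. The work goes in short steps, Python scripts to look and compute and a shell command to move; the robot and the scene stay as the last step left them, time stands still between calls to the robot, and variables do not carry over. Pictures are saved under pics/ and viewed, at most 10 in all, crops included, and the job is handed in when it is done.

```bash
ls; mkdir -p pics
cat > h.py <<'E'
import numpy as np, cv2
from rig import manip, eyes
def snap(cam, fn=None):
    im=eyes.get_image(cam)
    if fn: cv2.imwrite('pics/'+fn, im['frame'][:,:,::-1])
    return im
def ray(im,px):
    K=np.array([[im['fx'],0,im['cx']],[0,im['fy'],im['cy']],[0,0,1]]);
    p=((px[0]-im['cx'])/im['fx'],(px[1]-im['cy'])/im['fy'])
    d=np.array(p); u=d.copy()
    for _ in range(30): u=d/(1+im['k1']*(u@u))
    R=np.array(im['R']);t=np.array(im['t'])
    v=R.T@np.array([u[0],u[1],1]); return -R.T@t, v/np.linalg.norm(v)
def atz(im,px,z):
    o,v=ray(im,px); return o+v*(z-o[2])/v[2]
def proj(im,X):
    c=np.array(im['R'])@np.array(X)+np.array(im['t']); u=c[:2]/c[2]
    u=u*(1+im['k1']*(u@u)); return np.array([u[0]*im['fx']+im['cx'],u[1]*im['fy']+im['cy']])
def tri(a):
    A=np.zeros((3,3));b=np.zeros(3)
    for im,px in a:
        o,v=ray(im,px);P=np.eye(3)-np.outer(v,v);A+=P;b+=P@o
    return np.linalg.solve(A,b)
E
python3 - <<'E'
from h import *
np.set_printoptions(precision=4,suppress=True)
ims={}
for c in ['scene','top','wrist']:
    im=snap(c,c+'0.png');ims[c]=im
    print(c,'cam at',-np.array(im['R']).T@np.array(im['t']),im['fx'])
    for l,z in [('carrier',0),('carrier_axis',.066),('lid',0),('lid_axis',.018),('rod',0),('rod_mid',.018),('oil_bottle',0),('timer',0)]:
        for d in eyes.place_of(c,l)[:2]:
            print(c,l,round(d['confidence'],2),np.round(d['centre'],1),atz(im,d['centre'],z))
s=manip.get_state();print(s)
E
```

```text
pics
scene cam at [-0.5435  0.5369  0.827 ] 462.6273231926225
scene carrier 0.66 [345.  180.9] [ 0.5558 -0.4263  0.    ]
scene carrier_axis 0.78 [360.3 173.6] [ 0.4819 -0.4268  0.066 ]
scene lid 0.62 [319.2 196.3] [ 0.5159 -0.2838  0.    ]
scene lid_axis 0.42 [335.9 196.9] [ 0.4624 -0.3124  0.018 ]
scene rod_mid 0.65 [316.2 194.9] [ 0.505  -0.2624  0.018 ]
scene rod_mid 0.49 [362.8 173.8] [ 0.541  -0.4947  0.018 ]
scene oil_bottle 0.4 [359.9 205.3] [ 0.4032 -0.3692  0.    ]
scene timer 0.85 [148.  240.6] [0.5617 0.2989 0.    ]
top cam at [ 0.4402 -0.062   0.9758] 379.4182094041182
top carrier 0.86 [413.1 181.4] [ 0.5406 -0.4192  0.    ]
top carrier_axis 0.79 [419.8 208.2] [ 0.4682 -0.4094  0.066 ]
top lid 0.57 [362.4 186.9] [ 0.5284 -0.285   0.    ]
top lid_axis 0.9 [375.1 211.5] [ 0.4635 -0.3117  0.018 ]
top rod 0.97 [324.5 233.2] [ 0.4105 -0.1835  0.    ]
top rod_mid 0.71 [357.9 228.9] [ 0.4202 -0.2664  0.018 ]
top oil_bottle 0.52 [399.2 230.2] [ 0.4142 -0.3782  0.    ]
top timer 0.78 [140.3 180.1] [0.5566 0.2907 0.    ]
wrist cam at [ 0.2587 -0.5202  0.3744] 339.04004529542794
{'clock': 1.35, 'qpos': array([-1.369 ,  0.2759,  1.5049,  0.    ,  1.3607, -0.121 ]), 'qd': array([-0.0021,  0.0002, -0.0007, -0.0003, -0.0014, -0.0017]), 'effort': array([ -0.    , -41.6665, -24.6097,  -0.0001,   0.0001,  -0.    ]), 'position': array([ 0.1824, -0.5453,  0.2453]), 'ee_rot': array([0.    , 0.987 , 0.1607, 0.    ]), 'contact_force': array([-0.0312,  0.7968,  0.4201]), 'moment': array([-0.0259, -0.0485,  0.0126]), 'gripper_force': 0.0, 'width': 0.08554951409237176}
```

View pics/top0.png

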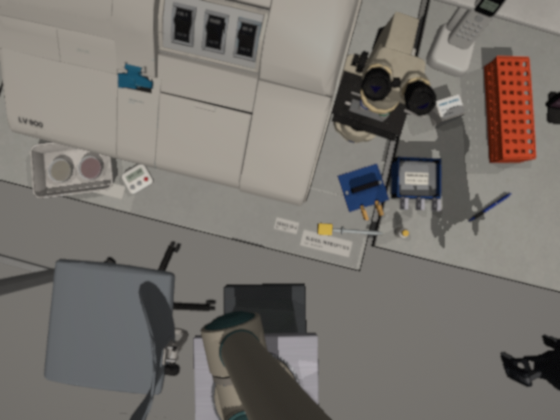

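View pics/scene0.png

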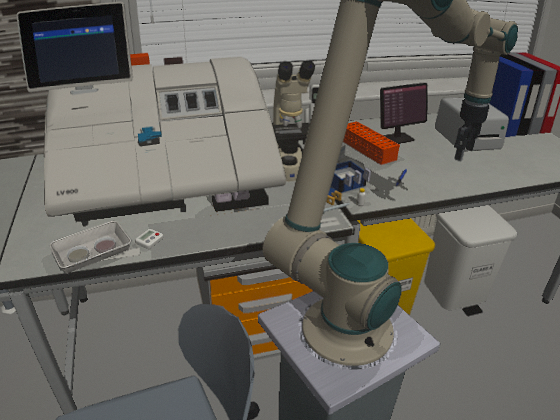

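Top view: carrier at (417,177) with eyes facing the robot. The lid at (363,187) is yawed, with its eyes at (372,212). The rod's handle is at (325,230), with the shaft running right to about (378,234). The bottle is at (403,233) and the timer at (137,180). The scene view is partly hidden by the arm. Next I move the wrist camera over the work.

```bash
python3 -m creep '[[1,0.57,-0.2,-0.1,0.05],[1,0.57,-0.2,-0.1,0.05],[1,0.57,-0.2,-0.1,0.05],[1,0.57,-0.2,-0.1,0.05],[1,0.57,-0.2,-0.1,0.05],[1,0.57,-0.2,-0.1,0.05],[1,0.57,-0.2,-0.1,0.05],[1,0.57,-0.2,-0.1,0.05],[1,0.57,-0.2,-0.1,0.05]]' 40
cat > look.py <<'E'
import sys
from h import *
np.set_printoptions(precision=4,suppress=True)
tag=sys.argv[1]
for c in sys.argv[2].split(','):
    im=snap(c,tag+c+'.png')
    print(c,'cam',-np.array(im['R']).T@np.array(im['t']))
    for a in sys.argv[3:]:
        l,z=a.split('=')
        for d in eyes.place_of(c,l)[:2]:
            print(c,l,round(d['confidence'],2),np.round(d['centre'],1),atz(im,d['centre'],float(z)))
print(manip.get_state()['position'],manip.get_state()['ee_rot'],manip.get_state()['clock'])
E
python3 look.py a wrist carrier=0 carrier_axis=.066 lid=0 lid_axis=.018 rod=0 rod_mid=.018 oil_bottle=0
```

```text
clock: 2.25
position: [0.4201, -0.3606, 0.295]
ee_rot: [0.0, 1.0, 0.004, -0.001]
contact_force: [0.5, 0.3, 0.5]
width: 0.0854
gripper_force: 0.0
wrist cam [ 0.5008 -0.3603  0.4239]
wrist carrier 0.83 [321.4  56.9] [ 0.551  -0.4124  0.    ]
wrist carrier_axis 0.97 [326.5 127.4] [ 0.4765 -0.4128  0.066 ]
wrist lid 0.72 [211.4  77.6] [ 0.5275 -0.285   0.    ]
wrist lid_axis 0.86 [225.2 138.7] [ 0.4591 -0.3013  0.018 ]
wrist rod 0.8 [132.  165.5] [ 0.4233 -0.1793  0.    ]
wrist rod_mid 0.83 [202.1 178.5] [ 0.4111 -0.2714  0.018 ]
wrist oil_bottle 0.95 [287.8 176.5] [ 0.4107 -0.3766  0.    ]
[ 0.4203 -0.3607  0.2952] [ 0.      1.      0.0036 -0.0001] 2.65
```

View pics/awrist.png

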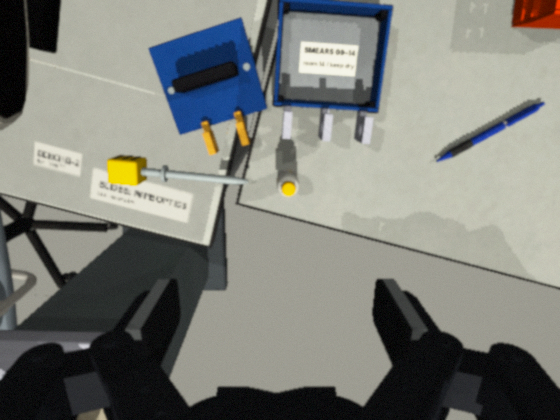

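The wrist view shows the lid plate with corners near (150,47), (238,18), (266,106) and (180,134). The carrier rim is clipped at the top, and its eyes are at (288,125), (327,125) and (364,128). The rod's handle is at (126,170) with its tip at (243,181), and the bottle cap is at (288,188). I'll move a little forward for a full view and fit the yaws.

```bash
python3 -m creep '[[1,0.08,-0.02,0.04,0],[1,0.08,-0.02,0.04,0],[1,0.08,-0.02,0.04,0]]'
python3 look.py b wrist carrier=0 carrier_axis=.066 lid=0 lid_axis=.018 rod=0 rod_mid=.018 oil_bottle=0
python3 - <<'E'
from h import *
im=snap('wrist')
for l,z in [('lid',.013),('carrier',.056),('rod',.036)]:
    for d in eyes.regions_of('wrist',l)[:1]:
        m=d['mask']; hsv=cv2.cvtColor(im['frame'],cv2.COLOR_RGB2HSV)
        if l!='rod': m=m&(hsv[:,:,0]>100)&(hsv[:,:,0]<130)&(hsv[:,:,1]>120)
        else: m=m&(hsv[:,:,0]>18)&(hsv[:,:,0]<35)&(hsv[:,:,1]>120)
        ys,xs=np.nonzero(m); P=np.array([atz(im,(x,y),z)[:2] for x,y in zip(xs,ys)])
        r=cv2.minAreaRect((P*1000).astype(np.float32)); print(l,d['confidence'],r,cv2.boxPoints(r).tolist())
cv2.imwrite('pics/bz.png',cv2.resize(im['frame'][:210,130:410,::-1],None,fx=2.8,fy=2.8,interpolation=cv2.INTER_CUBIC))
E
```

```text
clock: 2.95
position: [0.4608, -0.3495, 0.2745]
ee_rot: [-0.0, 1.0, 0.005, -0.001]
contact_force: [0.0, 0.1, 0.5]
width: 0.0853
gripper_force: 0.0
wrist cam [ 0.5415 -0.3493  0.4034]
wrist carrier 0.81 [335.8  97.3] [ 0.5474 -0.4166  0.    ]
wrist lid 0.69 [217.9 112.6] [ 0.5293 -0.2828  0.    ]
wrist lid_axis 0.58 [232.7 174.3] [ 0.4614 -0.3     0.018 ]
wrist rod 0.86 [140.4 202.7] [ 0.4208 -0.1814 -0.    ]
wrist rod 0.24 [235.6 173.4] [ 0.4588 -0.3013  0.    ]
wrist oil_bottle 0.96 [299.5 216.2] [ 0.4052 -0.3801  0.    ]
[ 0.4605 -0.35    0.2758] [0.0004 1.     0.004  0.0002] 3.35
lid 0.67 ((525.9955444335938, -284.59210205078125), (97.994140625, 108.39241790771484), 16.494049072265625) [[463.6275939941406, -246.53713989257812], [494.4018859863281, -350.4691467285156], [588.363525390625, -322.6470642089844], [557.5892333984375, -218.71505737304688]]
rod 0.96 ((425.6858825683594, -187.2777862548828), (44.05377197265625, 37.69864273071289), 83.83494567871094) [[404.5800476074219, -207.15298461914062], [442.0606384277344, -211.20156860351562], [446.7917175292969, -167.402587890625], [409.3111267089844, -163.35400390625]]
```

View pics/bz.png

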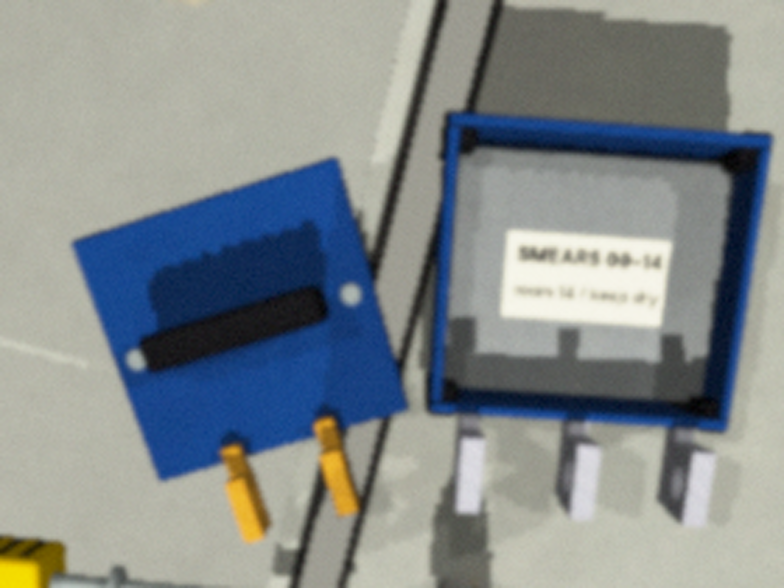

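The crop shows the carrier rim's outer corners at (447,112), (770,137), (727,430) and (430,410). Its eyes point toward the robot. The lid handle's long axis slopes from (140,355) to (325,300). Next I compute the carrier pose and the analyser's clearance.

```bash
python3 - <<'E'
from h import *
np.set_printoptions(precision=4,suppress=True)
im=eyes.get_image('wrist')
C=np.array([atz(im,(130+u/2.8,v/2.8),.056)[:2] for u,v in [(447,112),(770,137),(727,430),(430,410)]])
M=np.array([[.05,.055],[.05,-.055],[-.05,-.055],[-.05,.055]])
A,_=cv2.estimateAffinePartial2D(M,C); s=np.hypot(A[0,0],A[1,0]);print('carrier',A[:,2],np.degrees(np.arctan2(A[1,0],A[0,0])),s,C.tolist())
for u,v in [(224,446),(323,420)]: pass
t=eyes.get_image('top')
for px in [(302,200),(352,70),(155,170),(347,120),(383,137)]: print(px,[atz(t,px,z)[:2] for z in (.05,.1,.2)])
cv2.imwrite('pics/c.png',cv2.resize(im['frame'][:,:,::-1],(784,588)))
# rod in top + wrist triangulated
E
python3 look.py d top,wrist rod=0 rod_mid=.018 lid_axis=.018 carrier_axis=.066 oil_bottle=0
```

```text
carrier [ 0.545  -0.4145] -2.7814694074805897 0.9896462145767073 [[0.5972712598429294, -0.36203249867852816], [0.5913179342577357, -0.47099265401556933], [0.49275616383332116, -0.4670055020198526], [0.49875392650741657, -0.3579391383584879]]
(302, 200) [array([ 0.4942, -0.124 ]), array([ 0.4913, -0.1206]), array([ 0.4855, -0.1139])]
(352, 70) [array([ 0.819 , -0.2571]), array([ 0.7986, -0.2466]), array([ 0.7576, -0.2255])]
(155, 170) [array([0.5749, 0.236 ]), array([0.5676, 0.2199]), array([0.5531, 0.1877])]
(347, 120) [array([ 0.6912, -0.2403]), array([ 0.6777, -0.2307]), array([ 0.6506, -0.2114])]
(383, 137) [array([ 0.6474, -0.3291]), array([ 0.6363, -0.3147]), array([ 0.6139, -0.2858])]
top cam [ 0.4402 -0.062   0.9758]
top rod 0.64 [324.6 230.6] [ 0.4172 -0.1839  0.    ]
top rod_mid 0.76 [359.5 230.8] [ 0.4153 -0.2704  0.018 ]
top lid_axis 0.57 [374.8 212.1] [ 0.462  -0.3108  0.018 ]
top carrier_axis 0.7 [422.9 205.7] [ 0.4742 -0.4173  0.066 ]
top carrier_axis 0.33 [323.7 229.8] [ 0.4207 -0.1735  0.066 ]
top oil_bottle 0.59 [394.1 230.4] [ 0.414  -0.3648  0.    ]
wrist cam [ 0.5413 -0.3495  0.4044]
wrist rod 0.61 [140.5 201.5] [ 0.4228 -0.1819  0.    ]
wrist rod_mid 0.95 [209.8 213. ] [ 0.4145 -0.2715  0.018 ]
wrist rod_mid 0.61 [217.4 110.6] [ 0.5325 -0.2857  0.018 ]
wrist lid_axis 0.67 [233.5 176.4] [ 0.4594 -0.3013  0.018 ]
wrist carrier_axis 0.71 [335.3 167.5] [ 0.4797 -0.41    0.066 ]
wrist carrier_axis 0.21 [332.1  97.4] [ 0.5466 -0.4028  0.066 ]
wrist oil_bottle 0.73 [297.3 214.4] [ 0.4078 -0.3778  0.    ]
[ 0.4609 -0.3498  0.2753] [ 0.0001  1.      0.0043 -0.    ] 4.25
```

View pics/c.png

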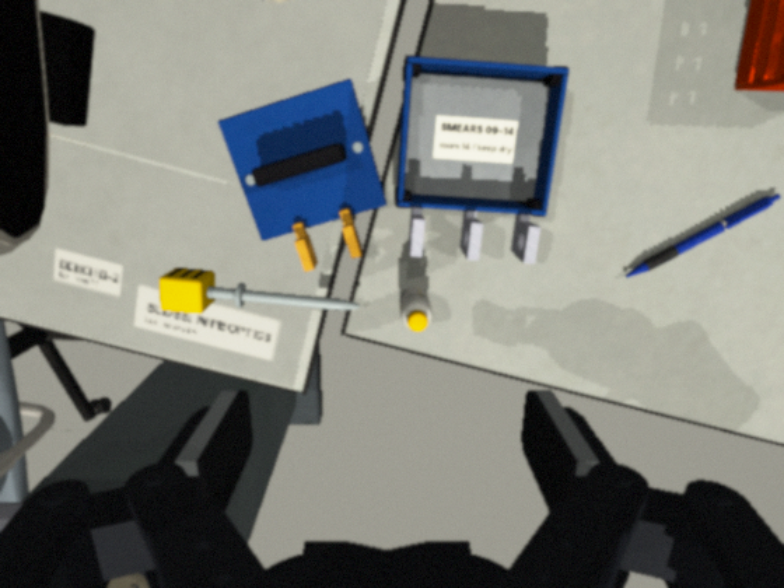

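The analyser's edge is at the left, at about u=48 in the 784-wide view, so I keep the gripper's camera on the right side for the lid. Next I go over the lid at yaw −73.5°.

```bash
python3 -m creep '[[0.6,0.132,-0.13,0.1,0.02],[0.6,0.132,-0.13,0.15,0.04],[0.6,0.132,-0.13,0.2,0.07],[0.6,0.132,-0.13,0.28,0.09],[0.6,0.132,-0.13,0.28,0.12],[0.6,0.132,-0.13,0.28,0.14],[0.6,0.132,-0.13,0.28,0.16],[0.6,0.132,-0.13,0.28,0.19],[0.6,0.132,-0.13,0.28,0.2056],[0.6,0.132,-0.13,0.28,0.2056]]'
python3 look.py e wrist lid=0 lid_axis=.018 carrier_axis=.066
```

```text
clock: 5.25
position: [0.5264, -0.2842, 0.1353]
ee_rot: [0.0, 0.801, -0.598, 0.0]
contact_force: [-0.1, -0.4, -0.8]
width: 0.0512
gripper_force: 0.0
wrist cam [ 0.549  -0.3622  0.2644]
wrist lid 0.93 [276.5 207.2] [ 0.5255 -0.2844  0.    ]
wrist carrier_axis 0.59 [429.  51.] [ 0.4778 -0.4115  0.066 ]
[ 0.5263 -0.2842  0.1353] [ 0.      0.8017 -0.5977  0.    ] 5.45
```

View pics/ewrist.png

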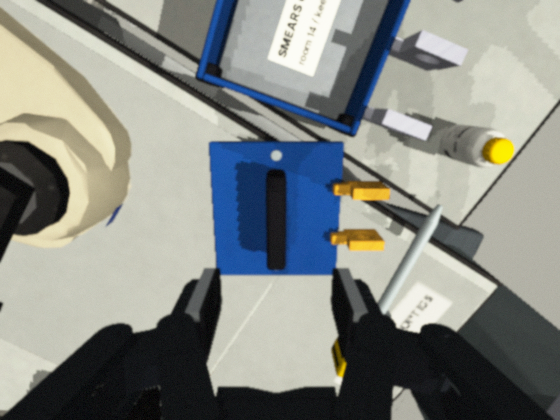

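The lid is square in the view, with its handle at u≈277 midway between the fingers. I descend to TCP z=0.032 and grip.

```bash
python3 -m creep '[[0.6,0,0,0.08,0],[0.6,0,0,0.15,0],[0.6,0,0,0.19,0],[0.6,0,0,0.206,0],[0.6,0,0,0.206,0],[0,0,0,0.206,0],[0,0,0,0.206,0],[0,0,0,0.206,0],[0,0,0,0.206,0],[0,0,0,0.206,0]]' 60
python3 -m creep '[[0,0,0,0,0],[0,0,0,0,0],[0,0,0,-0.04,0],[0,0,0,-0.08,0],[0,0,0,-0.14,0],[0,0,0,-0.2,0],[0,0,0,-0.25,0],[0,0,0,-0.25,0]]'
```

```text
clock: 6.45
position: [0.5272, -0.2849, 0.0339]
ee_rot: [0.0, 0.801, -0.598, 0.002]
contact_force: [-0.3, -0.0, 6.8]
width: 0.0129
gripper_force: 60.7
clock: 7.25
position: [0.5282, -0.2854, 0.1609]
ee_rot: [-0.0, 0.801, -0.598, 0.004]
contact_force: [0.3, 0.2, -1.9]
width: 0.0128
gripper_force: 59.7
```

```bash
python3 -m creep '[[0,0.04,0.01,0,0.01],[0,0.1,0.02,0,0.03],[0,0.17,0.03,0,0.0536],[0,0.22,0.041,0,0.0536],[0,0.257,0.041,0,0.0536],[0,0.257,0.041,0,0.0536],[0,0.257,0.041,0,0.0536]]'
python3 - <<'E'
from h import *
np.set_printoptions(precision=4,suppress=True)
im=snap('wrist','fwrist.png');s=manip.get_state();zl=s['position'][2]-.0335
for l,z in [('lid',zl),('lid_axis',zl+.018),('carrier_axis',.066),('carrier',0)]:
    for d in eyes.place_of('wrist',l)[:2]: print(l,d['confidence'],d['centre'],atz(im,d['centre'],z))
print(s['position'],s['ee_rot'])
E
```

```text
clock: 7.95
position: [0.5421, -0.4121, 0.1551]
ee_rot: [0.0, -0.689, 0.724, 0.002]
contact_force: [-0.3, 1.7, -1.7]
width: 0.0128
gripper_force: 59.5
lid 0.62 [274.7, 262.2] [ 0.5423 -0.413   0.1221]
[ 0.5422 -0.4117  0.1556] [ 0.0002 -0.6895  0.7242  0.002 ]
```

View pics/fwrist.png

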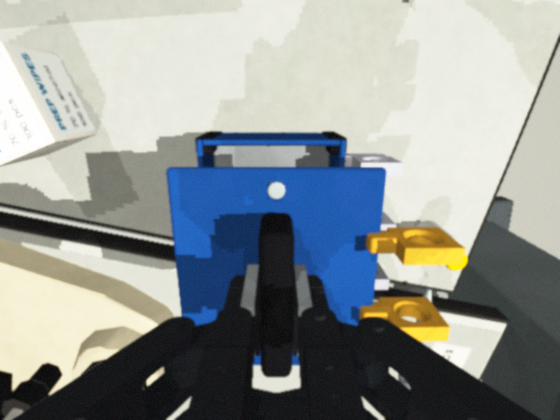

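The lid hangs level over the carrier, with its plate's far edge from (168,168) to (385,168). The carrier rim's outer far corners show at (197,135) and (346,137). The brass eyes at (430,243) and (410,315) are clear of the aluminium ones.

Run:
```python
from h import *
np.set_printoptions(precision=4,suppress=True)
im=eyes.get_image('wrist');s=manip.get_state();z=s['position'][2]-.0335+.013
g=im['frame'];cv2.imwrite('pics/fz.png',cv2.resize(g[115:215,150:410,::-1],None,fx=3,fy=3,interpolation=cv2.INTER_CUBIC))
L=[atz(im,p,z) for p in [(168,168.5),(385,168.5)]];Cc=[atz(im,p,.056) for p in [(197,133),(346,134.5)]]
for n,P in (('lid',L),('car',Cc)):
    d=P[1]-P[0];m=(P[0]+P[1])/2;print(n,P[0][:2],P[1][:2],np.linalg.norm(d),'yaw',np.degrees(np.arctan2(-d[1],-d[0])),m[:2])
print(s['position'],s['clock'])
```

```text
lid [ 0.5882 -0.4676] [ 0.4916 -0.463 ] 0.09675767684153198 yaw -2.7069944195911058 [ 0.5399 -0.4653]
car [ 0.5922 -0.4764] [ 0.4932 -0.4708] 0.09917419977724126 yaw -3.284831458591325 [ 0.5427 -0.4736]
[ 0.5431 -0.4122  0.1575] 8.25
```

View pics/fz.png

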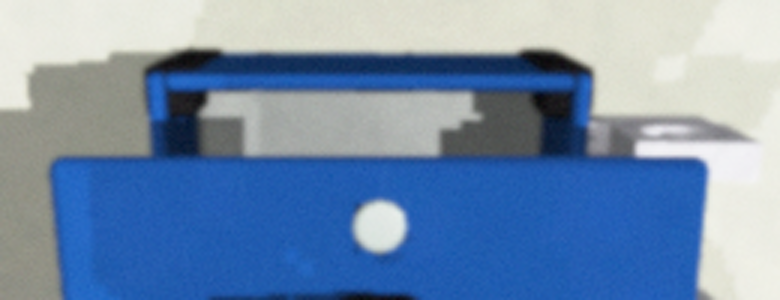

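The lid needs about +1.5 mm in x and −3.5 mm in y. I'll apply that, come down to just above the rim, and check.

```bash
python3 -m creep '[[0,0.007,-0.003,0.03,0],[0,0.007,-0.003,0.06,0],[0,0.007,-0.003,0.09,0],[0,0.007,-0.003,0.115,0],[0,0.007,-0.003,0.122,0],[0,0.007,-0.003,0.122,0]]'
python3 - <<'E'
from h import *
im=snap('wrist');s=manip.get_state();print(s['position'])
a=cv2.resize(im['frame'][100:360,150:490,::-1],None,fx=2.3,fy=2.3,interpolation=cv2.INTER_CUBIC);cv2.imwrite('pics/g.png',a)
E
```

```text
clock: 8.85
position: [0.5441, -0.4165, 0.0953]
ee_rot: [-0.0, -0.69, 0.724, 0.001]
contact_force: [0.4, -0.3, -1.8]
width: 0.013
gripper_force: 59.6
[ 0.54452786 -0.41690842  0.09615782]
```

View pics/g.png

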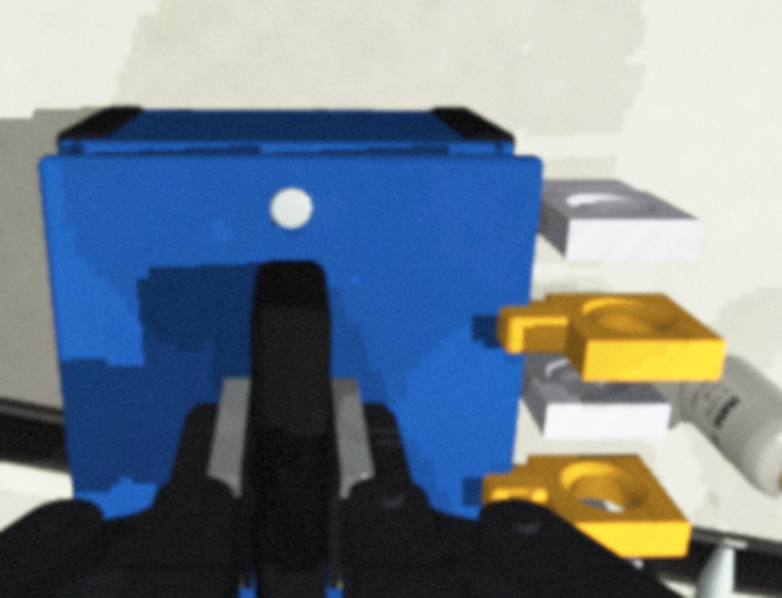

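The lid edge runs from (40,157) to (542,157) in the crop, and the carrier rim's top edge from (58,141) to (513,141). The brass eyes sit between the aluminium ones. One quick numerical check of the offset follows.

Run:
```python
from h import *
np.set_printoptions(precision=4,suppress=True)
im=eyes.get_image('wrist');s=manip.get_state();z=s['position'][2]-.0335+.013
f=lambda u,v:(150+u/2.3,100+v/2.3)
for n,a,b,zz in (('lid',(40,157),(542,157),z),('car',(58,141),(513,141),.056)):
    P=[atz(im,f(*a),zz),atz(im,f(*b),zz)];d=P[1]-P[0];print(n,np.linalg.norm(d),np.degrees(np.arctan2(-d[1],-d[0])),(P[0]+P[1])/2)
print(s['position'])
```

```text
lid 0.09702967887213172 -2.7566269799101906 [ 0.5414 -0.4704  0.0763]
car 0.09924062933179659 -2.7611510642876778 [ 0.5426 -0.4702  0.056 ]
[ 0.5448 -0.4171  0.0968]
```

```bash
python3 -m creep '[[0,0,-0.002,0.006,0],[0,0,-0.002,0.012,0],[0,0,-0.002,0.018,0],[0,0,-0.002,0.024,0],[0,0,-0.002,0.028,0],[0,0,-0.002,0.03,0],[0,0,-0.002,0.03,0]]'
```

```text
clock: 9.65
position: [0.5453, -0.4167, 0.082]
ee_rot: [-0.0, -0.69, 0.724, -0.0]
contact_force: [-0.9, 1.4, 2.5]
width: 0.0128
gripper_force: 60.2
```

The force shows contact at z=0.082, the expected seated height. I release and back off upward.

```bash
python3 -m creep '[[0.4,0,0,0,0],[0.4,0,0,0,0],[0.4,0,0,0,0],[0.4,0,0,-0.05,0],[0.4,0,0,-0.12,0],[0.4,0,0,-0.22,0],[0.4,0,0,-0.22,0],[0.4,0,0,-0.22,0]]'
python3 - <<'E'
from h import *
np.set_printoptions(precision=4,suppress=True)
im=snap('wrist','h.png');s=manip.get_state();print(s['position'],s['clock'])
for l,z in [('lid_axis',.066),('carrier_axis',.066),('lid',.048),('carrier',0)]:
    for d in eyes.place_of('wrist',l)[:2]: print(l,d['confidence'],d['centre'],atz(im,d['centre'],z))
E
```

```text
clock: 10.45
position: [0.5461, -0.4175, 0.1932]
ee_rot: [0.0, -0.69, 0.724, -0.002]
contact_force: [0.3, 0.0, -0.6]
width: 0.0344
gripper_force: 0.0
[ 0.5453 -0.4167  0.1913] 10.5
lid_axis 0.6 [362.4, 211.1] [ 0.4776 -0.4138  0.066 ]
carrier_axis 0.81 [361.5, 215.0] [ 0.4782 -0.4106  0.066 ]
```

View pics/h.png

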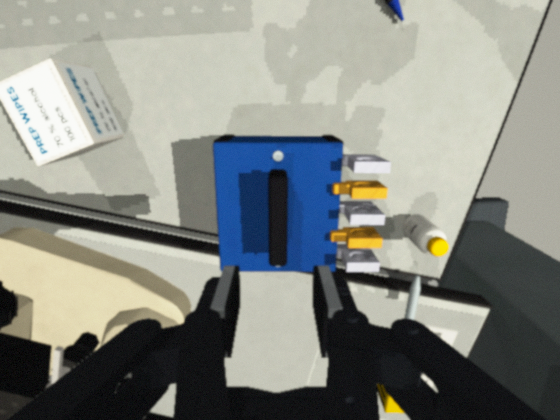

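The lid sits square on the carrier, with the eyes in line at u≈362 and v=163, 188, 213, 238 and 260. The bottle stands undisturbed at (430,235). Next I swing back and over to the rod.

```bash
python3 -m creep '[[0.8,-0.02,0.09,-0.06,-0.02],[0.8,-0.05,0.18,-0.06,-0.045],[0.8,-0.088,0.245,-0.06,-0.07],[0.8,-0.088,0.245,-0.06,-0.09],[0.8,-0.088,0.245,-0.06,-0.115],[0.8,-0.088,0.245,-0.06,-0.14],[0.8,-0.088,0.245,-0.06,-0.16],[0.8,-0.088,0.245,-0.06,-0.185],[0.8,-0.088,0.245,-0.06,-0.21],[0.8,-0.088,0.245,-0.06,-0.23]]'
python3 look.py i wrist rod=0 rod_mid=.018 carrier_axis=.066 lid_axis=.066 oil_bottle=0
```

```text
clock: 11.7
position: [0.4249, -0.3665, 0.2202]
ee_rot: [-0.001, 0.996, -0.084, -0.001]
contact_force: [0.6, -0.4, 0.4]
width: 0.0683
gripper_force: 0.0
wrist cam [ 0.5044 -0.3808  0.3491]
wrist rod 0.79 [110.7 213.8] [ 0.4207 -0.1829  0.    ]
wrist carrier_axis 0.6 [318.5 129.5] [ 0.4776 -0.4111  0.066 ]
wrist carrier_axis 0.17 [286.7 196.7] [ 0.4259 -0.3766  0.066 ]
wrist oil_bottle 0.65 [286.7 195.5] [ 0.4089 -0.3759  0.    ]
[ 0.4251 -0.3668  0.2209] [-0.0002  0.9961 -0.0883 -0.0003] 12.0
```

```bash
python3 -m creep '[[0.8,-0.01,-0.08,0,-0.02],[0.8,-0.03,-0.16,0,-0.045],[0.8,-0.05,-0.25,0,-0.07],[0.8,-0.07,-0.363,0,-0.09],[0.8,-0.07,-0.363,0.02,-0.115],[0.8,-0.07,-0.363,0.04,-0.14],[0.8,-0.07,-0.363,0.04,-0.16],[0.8,-0.07,-0.363,0.04,-0.185],[0.8,-0.07,-0.363,0.04,-0.21],[0.8,-0.07,-0.363,0.04,-0.23]]'
python3 -m creep '[[0.8,0,0,0,-0.02],[0.8,0,0,0,-0.034],[0.8,0,0,0,-0.034]]'
python3 - <<'E'
from h import *
np.set_printoptions(precision=4,suppress=True)
im=snap('wrist','j.png');s=manip.get_state();print(s['position'],s['ee_rot'],s['clock'],s['qpos'])
for l,z in [('rod',0),('rod_mid',.018)]:
    for d in eyes.place_of('wrist',l)[:2]: print(l,d['confidence'],d['centre'],atz(im,d['centre'],z))
for p in ([.4226,-.181,.018],[.4145,-.2715,.018]): print(proj(im,p))
E
```

```text
clock: 13.0
position: [0.4223, -0.182, 0.2013]
ee_rot: [0.0, 0.804, 0.595, -0.0]
contact_force: [-0.8, 0.7, -0.2]
width: 0.068
gripper_force: 0.0
clock: 13.3
position: [0.4223, -0.182, 0.2013]
ee_rot: [0.0, 0.738, 0.675, -0.0]
contact_force: [0.2, 0.4, -0.3]
width: 0.0682
gripper_force: 0.0
[ 0.4223 -0.182   0.2013] [ 0.      0.7381  0.6747 -0.    ] 13.35 [-0.5584  0.1339  1.8082 -0.0001  1.1994 -0.4687]
rod 0.78 [273.1, 184.6] [ 0.4196 -0.1798  0.    ]
rod_mid 0.85 [269.8, 276.4] [ 0.408  -0.2721  0.018 ]
[276.245  189.9735]
[276.0517 275.4305]
```

View pics/j.png

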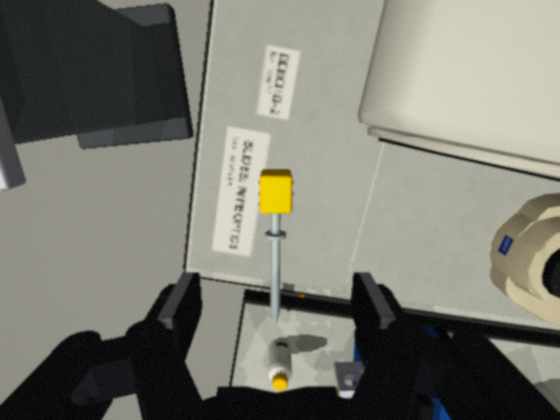

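The rod lies vertically in the view: handle at (276,192), shaft down to (276,320), centred between the fingers. I descend to TCP z≈0.019 and grip.

```bash
python3 -m creep '[[0.8,0,0,0.08,0],[0.8,0,0,0.16,0],[0.8,0,0,0.24,0],[0.8,0,0,0.3,0],[0.8,0,0,0.34,0],[0.8,0,0,0.355,0],[0.8,0,0,0.363,0],[0.8,0,0,0.363,0],[0,0,0,0.363,0],[0,0,0,0.363,0]]' 80
python3 -m creep '[[0,0,0,0,0],[0,0,0,0,0],[0,0,0,0,0],[0,0,0,-0.05,0],[0,0,0,-0.1,0],[0,0,0,-0.2,0],[0,0,0,-0.3,0],[0,0,0,-0.363,0],[0,0,0,-0.363,0]]'
python3 - <<'E'
from h import *
np.set_printoptions(precision=4,suppress=True)
s=manip.get_state();print(s['position'],s['ee_rot'],s['clock'],s['width'])
im=snap('wrist','k.png')
t=snap('top')
for n,i in (('wrist',im),('top',t)):
  for l,z in [('rod',.2-.018),('rod_mid',.2)]:
    for d in eyes.place_of(n,l)[:2]: print(n,l,d['confidence'],d['centre'],atz(i,d['centre'],z))
E
```

```text
clock: 14.45
position: [0.4231, -0.1825, 0.0208]
ee_rot: [0.001, 0.737, 0.676, 0.0]
contact_force: [0.4, -0.1, 0.7]
width: 0.0397
gripper_force: 0.0
clock: 15.35
position: [0.425, -0.1836, 0.2064]
ee_rot: [0.006, 0.737, 0.676, 0.002]
contact_force: [-0.7, 0.0, -0.8]
width: 0.0289
gripper_force: 79.4
[ 0.425  -0.1836  0.2064] [0.0056 0.7371 0.6757 0.0015] 15.35 0.028850404583674383
wrist rod 0.81 [274.7, 269.3] [ 0.4245 -0.1835  0.182 ]
```

View pics/k.png

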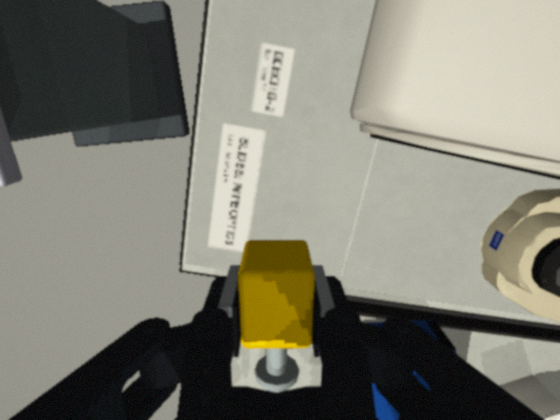

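The rod is held straight, with its handle at (276,290) between the pads. (I have now viewed 12 pictures, over the limit of 10, so I use numbers only from here.) I carry it to the right-hand end of the row, turning it over the robot's side.

```bash
python3 -m creep '[[0,-0.06,0.01,0,0.023],[0,-0.14,0.03,0,0.046],[0,-0.22,0.045,0,0.069],[0,-0.31,0.06,0,0.092],[0,-0.4,0.08,0,0.115],[0,-0.49,0.1,0,0.138],[0,-0.58,0.12,0,0.161],[0,-0.67,0.14,0,0.184],[0,-0.76,0.15,0,0.207],[0,-0.853,0.162,0,0.23]]'
python3 -m creep '[[0,0,0,0,0.023],[0,0,0,0,0.046],[0,0,0,0,0.069],[0,0,0,0,0.092],[0,0,0,0,0.115],[0,0,0,0,0.138],[0,0,0,0,0.161],[0,0,0,0,0.184],[0,0,0,0,0.207],[0,0,0,0,0.23]]'
python3 -m creep '[[0,0,0,0,0.02],[0,0,0,0,0.034],[0,0,0,0,0.034],[0,0,0,0,0.034]]'
python3 - <<'E'
from h import *
np.set_printoptions(precision=4,suppress=True)
s=manip.get_state();print(s['position'],s['ee_rot'],2*np.degrees(np.arctan2(s['ee_rot'][2],s['ee_rot'][1])),s['clock'],s['width'],s['qpos'])
t=eyes.get_image('top')
for l,z in [('carrier_axis',.066),('lid_axis',.066),('rod',.18),('rod_mid',.2),('oil_bottle',0)]:
    for d in eyes.place_of('top',l)[:2]: print(l,d['confidence'],d['centre'],atz(t,d['centre'],z))
sc=eyes.get_image('scene')
for l,z in [('carrier_axis',.066),('rod_mid',.2)]:
    for d in eyes.place_of('scene',l)[:2]: print(l,d['confidence'],d['centre'],atz(sc,d['centre'],z))
E
```

```text
clock: 16.65
position: [0.4657, -0.6151, 0.1986]
ee_rot: [-0.002, 1.0, 0.016, -0.001]
contact_force: [1.1, -0.7, -2.4]
width: 0.0289
gripper_force: 79.4
clock: 17.65
position: [0.4657, -0.6135, 0.1985]
ee_rot: [-0.001, 0.761, -0.649, -0.002]
contact_force: [-0.3, -1.1, -2.2]
width: 0.0288
gripper_force: 79.7
clock: 18.05
position: [0.4658, -0.6137, 0.1995]
ee_rot: [0.0, -0.69, 0.724, 0.001]
contact_force: [0.4, 0.4, -1.1]
width: 0.0287
gripper_force: 79.6
[ 0.4658 -0.6137  0.1995] [ 0.0002 -0.6902  0.7236  0.0013] 267.2879700515328 18.05 0.028701407961524907 [-1.0117  0.6013  1.0789 -0.0001  1.4641  2.1772]
carrier_axis 0.81 [422.2, 206.4] [ 0.4725 -0.4155  0.066 ]
lid_axis 0.83 [421.7, 200.8] [ 0.4861 -0.4147  0.066 ]
rod 0.8 [531.2, 205.1] [ 0.4668 -0.6158  0.18  ]
rod_mid 0.89 [492.8, 204.0] [ 0.47   -0.5161  0.2   ]
oil_bottle 0.61 [398.0, 228.9] [ 0.4176 -0.3751  0.    ]
carrier_axis 0.73 [362.0, 175.8] [ 0.4671 -0.4219  0.066 ]
rod_mid 0.44 [389.1, 133.9] [ 0.467 -0.521  0.2  ]
```

```bash
python3 -m creep '[[0,0,-0.004,0.06,0],[0,0,-0.004,0.12,0],[0,0,-0.004,0.18,0],[0,0,-0.004,0.23,0],[0,0,-0.004,0.255,0],[0,0,-0.004,0.263,0],[0,0,-0.004,0.263,0],[0,0,-0.004,0.263,0]]'
python3 - <<'E'
from h import *
np.set_printoptions(precision=4,suppress=True)
s=manip.get_state();print(s['position'],s['ee_rot'])
I={}
for n in ('top','scene','wrist'):
  im=eyes.get_image(n)
  for l in ('carrier_axis','rod_mid'):
    for d in eyes.place_of(n,l)[:1]:
      I.setdefault(l,[]).append((im,d['centre'])); print(n,l,d['confidence'],d['centre'],atz(im,d['centre'],.066))
  # steel shaft line vs expected tip
  print(n,'tip expected',proj(im,[s['position'][0]+.147*.049,s['position'][1]+.147*.9988,.066]),'hole',proj(im,[.4776-.04*.049,-.4112-.04,.066]))
for l in I: print(l,tri(I[l][:2]))
E
```

```text
clock: 19.3
position: [0.4687, -0.6151, 0.0717]
ee_rot: [-0.0, -0.69, 0.724, -0.002]
contact_force: [-0.7, 0.3, -1.4]
width: 0.0286
gripper_force: 79.6
[ 0.4687 -0.6151  0.0717] [-0.0003 -0.6895  0.7243 -0.0016]
top carrier_axis 0.94 [423.8, 206.9] [ 0.4712 -0.4194  0.066 ]
top rod_mid 0.7 [466.7, 206.9] [ 0.4692 -0.5273  0.066 ]
top tip expected [443.2639 204.6237] hole [436.4666 204.8388]
scene carrier_axis 0.91 [361.8, 176.5] [ 0.4637 -0.4182  0.066 ]
scene rod_mid 0.56 [386.4, 166.4] [ 0.4774 -0.543   0.066 ]
scene tip expected [370.6781 171.5168] hole [366.9516 172.7037]
wrist tip expected [274.3803 504.5586] hole [276.1059 522.1813]
carrier_axis [ 0.4706 -0.4228  0.061 ]
rod_mid [ 0.467  -0.5269  0.0739]
```

```bash
python3 -m creep '[[0,0,0,0.005,0],[0,0,0,0.005,0],[0,0,0,0.005,0]]'; python3 -c "
from h import *
for i in range(6):
    eyes.get_image('top'); s=manip.get_state(); print(s['position'],s['contact_force'])"
```

```text
clock: 20.05
position: [0.468, -0.6139, 0.067]
ee_rot: [0.0, -0.69, 0.724, 0.0]
contact_force: [-0.1, -0.3, -1.1]
width: 0.0287
gripper_force: 79.6
[ 0.46800208 -0.61402289  0.06713721] [ 0.46146791 -0.25784008 -1.63175822]
[ 0.46799888 -0.61407656  0.06720761] [ 0.12918587  0.25795498 -2.66915849]
[ 0.46804171 -0.61408192  0.06726994] [ 0.73280608  0.07407998 -2.03411228]
[ 0.46805473 -0.61409564  0.06733533] [ 0.29957122  0.30151669 -1.08909353]
[ 0.46806629 -0.61409776  0.06734762] [ 0.23481931  0.86410878 -1.89906654]
[ 0.46808369 -0.6141129   0.06737168] [ 0.60149042 -0.64425904 -1.18712223]
```

Aligned. I insert gently, watching the force.

```bash
python3 -m creep '[[0,-0.015,0,0,0],[0,-0.03,0,0,0],[0,-0.045,0,0,0],[0,-0.06,0,0,0],[0,-0.07,0,0,0],[0,-0.07,0,0,0]]'; python3 -c "
from h import *
s=manip.get_state(); print(s['position'],s['contact_force'],s['moment'])"
```

```text
clock: 20.95
position: [0.47, -0.578, 0.0675]
ee_rot: [0.0, -0.69, 0.724, 0.0]
contact_force: [0.6, -0.7, -2.1]
width: 0.0288
gripper_force: 79.6
[ 0.46995552 -0.57797981  0.06754101] [ 0.64541201 -0.68261731 -2.08352117] [ 0.00193051 -0.01888397 -0.00315261]
```

```bash
python3 -m creep '[[0,-0.015,0,0,0],[0,-0.03,0,0,0],[0,-0.045,0,0,0],[0,-0.06,0,0,0],[0,-0.075,0,0,0],[0,-0.09,0,0,0],[0,-0.09,0,0,0]]'; python3 -c "
from h import *
s=manip.get_state(); print(s['position'],s['contact_force'],s['moment'])"
```

```text
clock: 21.65
position: [0.472, -0.5327, 0.0674]
ee_rot: [0.0, -0.69, 0.724, 0.0]
contact_force: [1.3, 0.1, -2.0]
width: 0.029
gripper_force: 79.6
[ 0.47204975 -0.53267234  0.06737745] [ 1.33091258  0.14243824 -2.01713842] [-0.03127101  0.03648431 -0.05532305]
```

```bash
python3 -m creep '[[0,-0.015,0,0,0],[0,-0.03,0,0,0],[0,-0.042,0,0,0],[0,-0.048,0,0,0],[0,-0.048,0,0,0]]'; python3 -m creep '[[0,-0.004,0,0,0],[0,-0.008,0,0,0],[0,-0.008,0,0,0]]';python3 -m creep '[[0,-0.003,0,0,0],[0,-0.006,0,0,0],[0,-0.006,0,0,0]]'
```

```text
clock: 22.15
position: [0.4732, -0.5096, 0.0674]
ee_rot: [0.0, -0.69, 0.724, 0.0]
contact_force: [0.3, -0.0, -1.9]
width: 0.0288
gripper_force: 79.6
clock: 22.45
position: [0.4733, -0.506, 0.0673]
ee_rot: [0.0, -0.69, 0.724, 0.0]
contact_force: [-0.5, -0.6, -1.9]
width: 0.029
gripper_force: 79.6
clock: 22.75
position: [0.4735, -0.503, 0.0673]
ee_rot: [0.0, -0.69, 0.724, 0.0]
contact_force: [0.2, -0.3, -1.7]
width: 0.029
gripper_force: 79.6
```

```bash
python3 -m creep '[[0,-0.003,0,0,0],[0,-0.005,0,0,0],[0,-0.005,0,0,0]]'; python3 -m creep '[[0,-0.003,0,0,0],[0,-0.004,0,0,0],[0,-0.004,0,0,0]]'
```

```text
clock: 23.05
position: [0.4736, -0.5005, 0.0673]
ee_rot: [0.0, -0.69, 0.724, 0.0]
contact_force: [-0.4, -0.6, -2.0]
width: 0.0285
gripper_force: 79.6
clock: 23.35
position: [0.4737, -0.4998, 0.0675]
ee_rot: [-0.001, -0.69, 0.724, -0.001]
contact_force: [-0.7, -3.6, -2.8]
width: 0.0288
gripper_force: 79.6
```

```bash
python3 -m creep '[[0,-0.003,0,0,0],[0,-0.004,0,0,0],[0,-0.004,0,0,0]]'
```

```text
clock: 23.65
position: [0.4738, -0.4997, 0.0677]
ee_rot: [-0.002, -0.69, 0.724, -0.002]
contact_force: [-1.0, -7.5, -4.1]
width: 0.0287
gripper_force: 79.4
```

The collar is up against the eye: the force builds while the position stalls at y=−0.500. I release and retreat straight up.

```bash
python3 -m creep '[[0.7,0,0,0,0],[0.7,0,0,0,0],[0.7,0,0,0,0],[0.7,0,0,0,0],[0.7,0,0,-0.04,0],[0.7,0,0,-0.1,0],[0.7,0,0,-0.2,0],[0.7,0.05,0,-0.25,0],[0.7,0.1,0,-0.28,0],[0.7,0.1,0,-0.28,0]]'
python3 - <<'E'
from h import *
np.set_printoptions(precision=4,suppress=True)
print(manip.get_state()['position'],manip.get_state()['contact_force'])
I={}
for n in ('wrist','top','scene'):
  im=snap(n,'m'+n+'.png')
  print(n,'expect handle top',proj(im,[.4735,-.5,.084]))
  for l,z in [('rod',.048),('rod_mid',.066),('carrier_axis',.066),('lid_axis',.066),('lid',.048),('oil_bottle',0),('timer',0)]:
    for d in eyes.place_of(n,l)[:1]: print(n,l,round(d['confidence'],2),np.round(d['centre'],1),atz(im,d['centre'],z))
  if n=='wrist':
    hsv=cv2.cvtColor(im['frame'],cv2.COLOR_RGB2HSV);m=(hsv[:,:,0]>22)&(hsv[:,:,0]<33)&(hsv[:,:,1]>150)&(hsv[:,:,2]>80)
    nn,_,st,c=cv2.connectedComponentsWithStats(m.astype(np.uint8))
    for i in range(1,nn):
      if st[i,4]>40: print('yellow',st[i],c[i],atz(im,c[i],.084))
E
```

```text
clock: 24.65
position: [0.4718, -0.5506, 0.2107]
ee_rot: [-0.001, -0.689, 0.725, -0.004]
contact_force: [0.1, 1.1, -1.2]
width: 0.0598
gripper_force: 0.0
[ 0.4718 -0.5506  0.2107] [ 0.132   1.0938 -1.2396]
wrist expect handle top [277.2691 269.0427]
wrist rod 0.96 [274.5 246.9] [ 0.4759 -0.5047  0.048 ]
wrist carrier_axis 0.74 [278.1 341.2] [ 0.4769 -0.4129  0.066 ]
wrist lid_axis 0.97 [279.3 342.3] [ 0.4758 -0.4115  0.066 ]
wrist lid 0.81 [212.6 326.9] [ 0.5436 -0.4191  0.048 ]
wrist oil_bottle 0.62 [336.5 329.7] [ 0.4091 -0.3735  0.    ]
yellow [ 262  232   36   49 1675] [278.8836 256.3552] [ 0.4716 -0.5116  0.084 ]
yellow [339 354  16  17 197] [345.9289 362.5939] [ 0.4143 -0.4     0.084 ]
top expect handle top [459.3676 205.0111]
top rod_mid 0.85 [422.4 205.1] [ 0.4756 -0.4161  0.066 ]
top carrier_axis 0.85 [421.4 205.2] [ 0.4754 -0.4136  0.066 ]
top lid_axis 0.95 [425.1 201.3] [ 0.4848 -0.4231  0.066 ]
top lid 0.56 [417.1 177.9] [ 0.5443 -0.4121  0.048 ]
top timer 0.86 [137.5 176.5] [0.5662 0.2981 0.    ]
scene expect handle top [378.7007 165.1071]
scene rod 0.6 [378.8 174.8] [ 0.4677 -0.5016  0.048 ]
scene rod_mid 0.52 [356.6 173.6] [ 0.4881 -0.4155  0.066 ]
scene carrier_axis 0.81 [359.5 174.2] [ 0.48   -0.4216  0.066 ]
scene lid_axis 0.86 [361.2 174.3] [ 0.4766 -0.4263  0.066 ]
scene lid 0.69 [356.7 173.9] [ 0.5107 -0.437   0.048 ]
scene oil_bottle 0.49 [358.8 201.9] [ 0.4214 -0.3795  0.    ]
scene timer 0.57 [148.4 240.3] [0.5626 0.2974 0.    ]
```

Run:
```python
from h import *
np.set_printoptions(precision=4,suppress=True,linewidth=150)
f=cv2.imread('pics/mwrist.png')[:,:,::-1]; im=eyes.get_image('wrist')
for v in range(226,350,2): print(v,f[v,276:284].mean(0).astype(int),f[v,268:272].mean(0).astype(int),end=' | ' if v%4 else '\n')
print()
for n,p in {'handle -y top':[.4727,-.518,.084],'handle -y bot':[.4727,-.518,.048],'handle +y top':[.4745,-.482,.084],'collar back top':[.4755,-.457,.077],'collar front top':[.4757,-.453,.077],'eye1 outer top':[.4755,-.4555,.079],'eye1 inner top':[.4755,-.4475,.079],'eye1out axis':[.4755,-.4555,.066]}.items(): print(n,proj(im,p))
```

```text
226 [174 174 161] [190 190 177] | 228 [187 188 173] [191 193 178]
230 [170 166 143] [173 170 146] | 232 [114  94  16] [118 100  26]
234 [113  91   0] [111  90   0] | 236 [115  93   0] [115  92   0]
238 [116  92   0] [113  91   0] | 240 [121  96   0] [119  96   0]
242 [176 142   0] [173 139   0] | 244 [234 203   0] [235 203   0]
246 [244 221   0] [244 219   0] | 248 [245 223   0] [244 222   0]
250 [245 222   0] [244 222   0] | 252 [245 221   0] [245 222   0]
254 [245 222   0] [244 220   0] | 256 [245 223   0] [245 223   0]
258 [245 223   0] [245 221   0] | 260 [245 222   0] [244 221   0]
262 [245 221   0] [245 223   0] | 264 [244 221   0] [244 221   0]
266 [244 222   0] [244 221   0] | 268 [244 221   0] [244 220   0]
270 [244 222   0] [245 223   0] | 272 [244 222   0] [244 223   0]
274 [244 221   0] [244 221   0] | 276 [244 221   0] [244 221   0]
278 [242 218   0] [243 218   0] | 280 [219 193  70] [223 191  24]
282 [168 173 158] [159 153 124] | 284 [167 175 169] [147 147 135]
286 [173 181 175] [146 148 135] | 288 [182 191 184] [144 143 135]
290 [180 189 183] [107 107 106] | 292 [180 1
[... 476 characters left out ...]
115  83  24] | 324 [133 139 131] [102  71  20]
326 [95 89 75] [108  75  21] | 328 [121  87  34] [120  84  22]
330 [205 149  39] [203 146  35] | 332 [233 178  45] [234 179  47]
334 [234 180  47] [235 181  45] | 336 [227 176  71] [228 173  57]
338 [180 170 146] [143 122  95] | 340 [160 167 162] [91 91 92]
342 [131 139 133] [86 84 88] | 344 [93 96 95] [92 92 96]
346 [92 93 95] [93 94 97] | 348 [143 142 146] [146 146 151]

handle -y top [275.6003 245.4337]
handle -y bot [275.6561 229.5648]
handle +y top [275.5425 284.7463]
collar back top [275.8    305.5802]
collar front top [275.793  309.4487]
eye1 outer top [275.8803 308.3259]
eye1 inner top [276.3143 316.0202]
eye1out axis [275.8891 300.1905]
```

The measured collar-to-eye gap is 0 to 1 mm, at the limit of the picture. I'll nudge the handle's end gently with shut fingers to be sure it is seated.

```bash
python3 -m creep '[[0,0,0,0,0],[0,0,0,0,0],[0,0,0,0,0],[0,0,0,0,0],[0,0,0,0.08,0],[0,0,0,0.16,0],[0,0,0,0.24,0],[0,0,0,0.27,0],[0,0,0,0.28,0],[0,0,0,0.28,0]]' 40
python3 -m creep '[[0,-0.01,0,0,0],[0,-0.02,0,0,0],[0,-0.025,0,0,0],[0,-0.03,0,0,0],[0,-0.03,0,0,0]]'
```

```text
clock: 26.9
position: [0.4718, -0.5472, 0.0679]
ee_rot: [-0.0, -0.69, 0.724, -0.0]
contact_force: [-0.5, -0.1, 0.9]
width: 0.0003
gripper_force: 0.0
clock: 27.4
position: [0.4725, -0.5321, 0.0684]
ee_rot: [-0.0, -0.69, 0.724, -0.001]
contact_force: [-0.4, -0.3, 0.8]
width: -0.0003
gripper_force: 0.5
```

```bash
python3 -m creep '[[0,-0.003,0,0,0],[0,-0.006,0,0,0],[0,-0.006,0,0,0]]'; python3 -m creep '[[0,-0.003,0,0,0],[0,-0.004,0,0,0],[0,-0.004,0,0,0]]'
```

```text
clock: 27.7
position: [0.4728, -0.5319, 0.0685]
ee_rot: [-0.002, -0.69, 0.724, -0.003]
contact_force: [-0.3, -6.7, 1.3]
width: -0.0002
gripper_force: 3.2
clock: 28.0
position: [0.473, -0.5316, 0.0691]
ee_rot: [-0.002, -0.69, 0.724, -0.005]
contact_force: [-0.5, -8.9, 1.4]
width: -0.0004
gripper_force: 4.5
```

The rod meets a firm stop, so it is seated. I back off, rise clear, and do a final check.

```bash
python3 -m creep '[[0,0.02,0,0,0],[0,0.05,0,0,0],[0,0.07,0,0,0],[0,0.08,0,-0.1,0],[0,0.08,0,-0.2,0],[0,0.08,0,-0.3,0],[0,0.08,0,-0.3,0],[0,0.08,0,-0.3,0]]'
python3 - <<'E'
from h import *
np.set_printoptions(precision=4,suppress=True)
im=eyes.get_image('wrist')
for l,z in [('rod',.048),('rod_mid',.066),('carrier_axis',.066),('lid_axis',.066),('lid',.048),('oil_bottle',0)]:
    for d in eyes.place_of('wrist',l)[:1]: print(l,round(d['confidence'],2),atz(im,d['centre'],z))
s=manip.get_state();print(s['position'],s['contact_force'],s['clock'])
print(manip.sign_off())
E
```

```text
clock: 28.8
position: [0.4706, -0.5674, 0.219]
ee_rot: [-0.0, -0.689, 0.724, -0.001]
contact_force: [0.4, 0.4, -0.1]
width: -0.0002
gripper_force: 0.0
rod 0.73 [ 0.4737 -0.506   0.048 ]
carrier_axis 0.82 [ 0.4786 -0.4119  0.066 ]
lid_axis 0.51 [ 0.4745 -0.513   0.066 ]
[ 0.47   -0.5662  0.2155] [-0.5574 -0.0492  0.3564] 29.15
the job is handed in; nothing more can be done
None
```

The lid is on the carrier, the rod is pushed in until its collar hit a firm stop, everything is released, the bottle and timer were not touched, and the job was handed in at about 29 s; I viewed 12 pictures, 2 over your limit of 10.

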